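Swap jar and bottle with two rolls on the bench pads

ROBOT

A 7-joint arm with a two-finger parallel gripper is mounted at the origin on the work surface; the furniture and walls round the work are solid. World frame = base frame: x ahead of the robot, y to its left, z up, the work surface at z = 0. Lengths are in m, angles in rad, forces in N, time in s.
With the tool pointing down it reaches from about 0.4 to 0.85 m from the base axis. Payload 4.4 kg.
Tool frame: the origin (TCP) lies on the mounting face of the last link; the fingertips stand 199 mm ahead of it and the grasp point (between the pads) lies grip_depth ahead of it (grip_depth is the distance from the TCP to the grasp point, in m); z points along the fingers, y is the line along which they close (so a half turn about z gives the same grasp; the last joint's range is limited). The gripper opens to 94 mm and grips with 3 to 60 N. Pads are 16 mm wide; open, the fingers measure 119 mm over their backs; the gripper's body (75 mm by 177 mm) begins 78 mm behind the grasp point.
Start: joints at [1.134, 0.628, 0.038, 1.517, -0.027, 0.996, -0.02], TCP at [0.236, -0.606, 0.405] pointing down, gripper open.
Joint ranges: [-3.06, 3.06], [-0.37, 2.12], [-1.25, 1.32], [0.18, 2.47], [-1.1, 4.24], [0.23, 1.98], [-2.94, 2.94]. Speed limits (rad/s): [2.57, 2.57, 3.14, 3.14, 3.14, 3.14, 3.14].

INTERFACE

Orientations are given as a rotation vector (axis times angle).
In Python, from cell import get_state, snapshot, sign_off, grip_depth gives the robot as it stands.
- The arm moves only by the shell command python3 -m handwheel 'ROWS'. ROWS is a JSON object of lists of equal length, an entry for each row: "dp": the shift along the tool's x, y, z in mm, a list of three; "twist": the turn about the tool's z in rad; "gripper": the closure, from -1 (fully open) to 1 (shut). A call has 1 to 20 rows; each row is the pose to reach, as a shift and turn from the pose commanded when the call began, along the tool's axes at that moment; what a row does not reach only later rows make up. A row lasts 1/8 s, in which the tool goes at most 62.5 mm and 10.7 degrees, less where a joint would pass 70% of its speed; a pose out of reach is approached as far as the arm can. A call with a gripper value outside its range is refused whole. The fingers move at their own pace and stop on an object; the grip force is fixed at half the most. Time passes only in rows, so rows that repeat a pose let the fingers close. It gives the time, the measured TCP pose, the force, the opening and the grip force at its end, in the units of the state.
- get_state(): the state, without advancing time (a new reading comes with each control period).
- snapshot(name): name is "scene" or "top"; returns a dict with "pixels" (384x512x3 uint8, red, green, blue), "depth" (384x512 float32, m along the optical axis (not along the pixel's ray), 0 where there is no reading), "fx", "fy", "cx", "cy" (pixels), "dist_coeffs" ([k1, k2, p1, p2, k3] as OpenCV has them; the pictures are not rectified), "cam_to_world" (4x4, takes a point from camera to world coordinates). Camera axes: x right, y up, looking along -z (the intrinsics and any distortion apply to the point x, -y, -z); pixel columns grow to the right and rows downward; lengths in m; the calibration is good to about 2 mm. A picture is of the moment at which its call begins.
- sign_off(): hands the job in; it is judged then, once.
The state is a dict: "time": time; "joint_positions": joint angles; "qvel": joint speeds; "joint_torque": joint torques, N m; "tool_pos": TCP position; "ee_rot": TCP orientation; "force": force on the tool from outside, world axes, zero at the start; "torque": the same for the moment, N m; "gripper_width": opening from 0.0 (shut) to 1.0 (fully open); "finger_force": force on a finger pad.
Only numpy, scipy, OpenCV 4.12 (cv2) and the standard library are available. Lean on these libraries where they do the work, as an engineer would, in place of code of your own. Each camera call takes 0.05 s, during which the arm holds its last target. There are 200 camera calls.

TASK

The tall jar and bottle belong on the back pads and the low solder reel and tape roll on the front pads, but they have been put the wrong way round. First clear the solder reel and the tape roll onto the cork mat; then stand the white jar on the blue pad and the amber bottle on the yellow pad; only when both of these are home, lay the solder reel flat on the green pad and the tape roll flat on the red pad. Centre everything on its pad (within about a centimetre), and never tip the jar or the bottle over.

Things in the scene. Friction and masses are not known exactly. Their poses are not given: they have to be found in the camera images.
- white_jar: White plastic jar with a blue screw lid and a paper label, loose, stands upright; round body 58 mm in diameter, straight up to 61 mm, then a short shoulder and the lid, 52 mm wide; 95 mm tall in all. About 0.18 kg. Grasp the straight part, and keep 15 mm between lid and palm. Origin at the centre of its underside, z up. Starts on the green or the red pad.
- amber_bottle: Amber bottle with a paper label and a black cap, loose, stands upright; round body 52 mm in diameter, straight up to 57 mm, then a narrowing shoulder and the cap, 25 mm wide; 100 mm tall in all. About 0.18 kg. Grasp the straight part. Origin at the centre of its underside, z up. Starts on the green or the red pad, whichever the white jar does not stand on.
- solder_reel: Reel of bright solder wire with black flanges and a green label disc on top, loose, lying flat (axis vertical); 56 mm across, 37 mm tall, about 0.2 kg. Solid from flange to flange for the fingers, eight-sided: its flats, 56 mm apart, face along its own x and y, 60 mm at most across any other direction. Origin at the centre of its underside, z up. Starts on the blue or the yellow pad.
- tape_roll: Roll of black tape on a pale card core, loose, lying flat (axis vertical); 57 x 54 mm across, 19 mm tall, about 0.06 kg. Grasp it across its outside. Origin at the centre of its underside (within 1 mm), z up. Starts on the blue or the yellow pad, whichever the reel does not lie on.
- blue_pad: Round flat blue pad, 96 mm in diameter, 4 mm thick, with a thin white circle, in the back row (farther from the robot); fixed. Home of the white jar. Origin at the centre of its underside; its top is 4 mm above that.
- yellow_pad: Same pad in yellow, in the back row; fixed. Home of the amber bottle. Origin at the centre of its underside; its top is 4 mm above that.
- green_pad: Same pad in green, in the front row (nearer the robot); fixed. Home of the solder reel. Origin at the centre of its underside; its top is 4 mm above that.
- red_pad: Same pad in red, in the front row; fixed. Home of the tape roll. Origin at the centre of its underside; its top is 4 mm above that.
- cork_mat: Empty cork-coloured mat, 260 mm along its x (roughly away from the robot) by 110 mm along its y, 2 mm thick, fixed: the free spot, with room for two things, one 65 mm to either side of its middle along its x. Origin at the centre of its underside; top 2 mm above. Two grey strips of the same size beside it carry one back and one front pad each.

How it is judged:
On the way, in this order (a step that is already met when the one before it is completed fails the run):
1. the solder reel and the tape roll both lie on the cork mat (x of solder_reel in the frame of cork_mat between -0.13 and 0.13 m and y of solder_reel in the frame of cork_mat between -0.055 and 0.055 m and z of each of solder_reel, tape_roll in the frame of cork_mat below 0.008 m and x of tape_roll in the frame of cork_mat between -0.13 and 0.13 m and y of tape_roll in the frame of cork_mat between -0.055 and 0.055 m), for 0.2 s.
2. the jar and the bottle stand on their own back pads, while neither roll is yet on a front pad (horizontal distance between white_jar and blue_pad below 0.012 m and z of white_jar in the frame of blue_pad below 0.008 m and angle between each of white_jar, amber_bottle's own z axis and vertical below 0.1 rad and horizontal distance between amber_bottle and yellow_pad below 0.012 m and z of amber_bottle in the frame of yellow_pad below 0.008 m and horizontal distance between each of solder_reel, tape_roll and green_pad above 0.06 m and horizontal distance between each of solder_reel, tape_roll and red_pad above 0.06 m), for 0.2 s.
At the end, for the whole second after the job is handed in: White jar on the blue pad, amber bottle on the yellow pad, solder reel on the green pad and tape roll on the red pad: each centred within 12 mm, resting on the pad, upright or flat within 0.1 rad, released and at rest (horizontal distance between white_jar and blue_pad below 0.012 m and z of white_jar in the frame of blue_pad below 0.008 m and angle between each of white_jar, amber_bottle, solder_reel, tape_roll's own z axis and vertical below 0.1 rad and horizontal distance between amber_bottle and yellow_pad below 0.012 m and z of amber_bottle in the frame of yellow_pad below 0.008 m and horizontal distance between solder_reel and green_pad below 0.012 m and z of solder_reel in the frame of green_pad below 0.008 m and horizontal distance between tape_roll and red_pad below 0.012 m and z of tape_roll in the frame of red_pad below 0.008 m and linear speed of each of white_jar, amber_bottle, solder_reel, tape_roll below 0.03 m/s); the robot touches nothing.
It fails at once if the jar or the bottle is tipped over (angle between any of white_jar, amber_bottle's own z axis and vertical above 0.6 rad).
It also fails if it takes over 109 s, if anything falls off the work surface, if the arm or the gripper's body presses on something with over 40 N, if the wrist force passes 120 N, or if a joint passes its speed limit or range.

## Working session

There is one attempt and no reset: what is moved stays moved. The work goes in short steps, Python scripts to look and compute and a shell command to move; the robot and the scene stay as the last step left them, time stands still between calls to the robot, and variables do not carry over. Pictures are saved under pics/ and viewed, at most 14 in all, crops included, and the job is handed in when it is done.

```bash
mkdir -p pics; ls; cat > h.py <<'E'
import numpy as np, cv2
from cell import get_state, snapshot, grip_depth
from scipy.spatial.transform import Rotation as R
def snap(n,fn=None):
    s=snapshot(n)
    if fn: cv2.imwrite('pics/'+fn, s['pixels'][:,:,::-1])
    return s
def cloud(s):
    h,w=s['depth'].shape
    K=np.array([[s['fx'],0,s['cx']],[0,s['fy'],s['cy']],[0,0,1.]])
    u,v=np.meshgrid(np.arange(w),np.arange(h))
    p=cv2.undistortPoints(np.stack([u,v],-1).reshape(-1,1,2).astype(float),K,np.array(s['dist_coeffs'],float)).reshape(h,w,2)
    d=s['depth']
    c=np.stack([p[...,0]*d,-p[...,1]*d,-d,np.ones_like(d)],-1)
    return (c@np.array(s['cam_to_world']).T)[...,:3]
E
python3 - <<'E'
from h import *
s=snap('top','top0.png'); snap('scene','scene0.png')
np.savez('top0.npz',P=cloud(s),I=s['pixels'],d=s['depth'])
print(get_state()); print(grip_depth); print(s['cam_to_world'],s['fx'],s['dist_coeffs'])
E
```

```text
pics
{'time': 0.1, 'joint_positions': array([ 1.13418138,  0.62925118,  0.03842411,  1.51826487, -0.02699275,
        0.99628193, -0.01999513]), 'qvel': array([-9.80133769e-05, -2.81624589e-03, -1.78210452e-04, -3.89220367e-04,
       -9.07507356e-04, -7.77677460e-04,  6.05782395e-05]), 'joint_torque': array([ 2.58583459e-03, -5.50788903e+01,  1.14759989e+00, -1.87116748e+01,
       -5.20360004e-02,  1.91542535e-02,  6.48453374e-05]), 'tool_pos': array([ 0.23548944, -0.60556355,  0.403848  ]), 'ee_rot': array([-3.08611339e+00, -5.78877291e-01,  5.04924094e-04]), 'force': array([-0.07455644,  0.68381152, -0.42532191]), 'torque': array([ 0.00618086, -0.00778572, -0.01802745]), 'finger_force': 0.0, 'gripper_width': 0.9948581239377682}
0.1804
[[-0.00252251  0.98346886 -0.18105977  0.35459127]
 [-0.99981734 -0.00591066 -0.01817575  0.08624199]
 [-0.01894547  0.18098085  0.98330412  0.86308215]
 [ 0.          0.          0.          1.        ]] 396.59026767758496 [0.03554057 0.         0.         0.         0.        ]
```

View pics/top0.png

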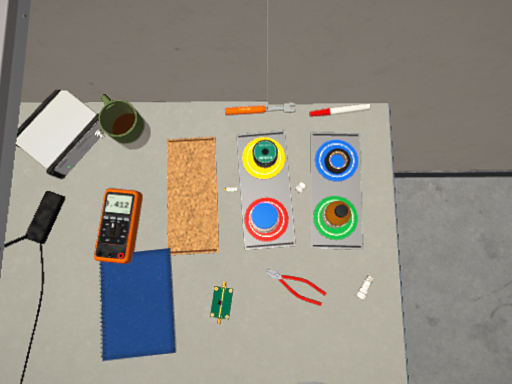

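View pics/scene0.png

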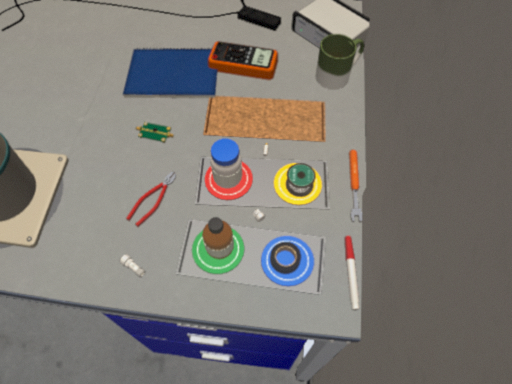

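The top view shows the reel on yellow (265,155), the tape on blue (337,160), the jar on red (265,217), the bottle on green (337,214) and the empty mat at (192,195). The mat and the two strips have thin dark edges, and small loose parts lie near the pads.

```bash
cat > meas.py <<'E'
from h import *
def circ(xy):
    A=np.c_[2*xy,np.ones(len(xy))]; s=np.linalg.lstsq(A,(xy**2).sum(1),rcond=None)[0]
    return s[:2], np.sqrt(s[2]+s[:2]@s[:2])
z=np.load('top0.npz');P=z['P'];I=z['I']
hsv=cv2.cvtColor(I,cv2.COLOR_RGB2HSV)
rng={'blue':((100,120,80),(125,255,255),(337,160)),'yellow':((22,120,120),(34,255,255),(265,157)),'green':((45,100,80),(80,255,255),(336,217)),'red':((0,140,140),(6,255,255),(266,218))}
for n,(lo,hi,c) in rng.items():
    m=cv2.inRange(hsv,lo,hi)
    if n=='red': m|=cv2.inRange(hsv,(172,140,140),(180,255,255))
    w=np.zeros_like(m);cv2.circle(w,c,26,255,-1);m&=w
    p=P[m>0]; q=p[(p[:,2]<.012)&(p[:,2]>-.01)]
    hull=cv2.convexHull(q[:,:2].astype(np.float32))[:,0].astype(float)
    c0,r0=circ(hull)
    print(n,len(q),'circ',c0.round(4),r0.round(4),'minEncl',cv2.minEnclosingCircle(q[:,:2].astype(np.float32)),'z',np.median(q[:,2]).round(4))
    # object above pad
    d=np.hypot(P[...,0]-c0[0],P[...,1]-c0[1])<.05
    zz=P[...,2][d]; pts=P[d]
    top=np.percentile(zz,99.5)
    print('  top z',top.round(4))
    for a,b in ((top-.006,top+.01),(.01,.06)):
        t=pts[(zz>a)&(zz<b)]
        if len(t)>8:
            h=cv2.convexHull(t[:,:2].astype(np.float32))[:,0].astype(float); print('   ',round(a,3),len(t),circ(h)[0].round(4),circ(h)[1].round(4),'bbox',t[:,:2].min(0).round(3),t[:,:2].max(0).round(3))
m=cv2.inRange(hsv,(8,60,90),(20,220,255));w=np.zeros_like(m);w[130:258,160:224]=255;m&=w
q=P[m>0];q=q[q[:,2]<.02];print('mat',cv2.minAreaRect(q[:,:2].astype(np.float32)),np.median(q[:,2]))
print('table z',P[270:300,180:200,2].mean(),P[110:125,170:200,2].mean(), 'strip rims max', P[130:250,240:300,2].max())
# image crops
big=cv2.resize(I[90:270,150:380],None,fx=3.4,fy=3.3,interpolation=cv2.INTER_CUBIC); cv2.imwrite('pics/crop0.png',big[:,:,::-1])
def row(r,a,b): print(r,[(P[r,k]*1000).round().astype(int).tolist() for k in range(a,b,2)])
row(195,162,172)
E
python3 meas.py
```

```text
blue 872 circ [ 0.5738 -0.0654] 0.0475 minEncl ((0.5741068720817566, -0.06501208245754242), 0.04869657754898071) z 0.0057
  top z 0.0266
    0.021 307 [ 0.5681 -0.0645] 0.027 bbox [ 0.541 -0.091] [ 0.595 -0.036]
    0.01 365 [ 0.5672 -0.065 ] 0.0276 bbox [ 0.538 -0.091] [ 0.595 -0.036]
yellow 772 circ [0.5806 0.0964] 0.048 minEncl ((0.5808624029159546, 0.09570379555225372), 0.04895302653312683) z 0.0057
  top z 0.0456
    0.04 504 [0.5827 0.0928] 0.0273 bbox [0.556 0.066] [0.609 0.12 ]
    0.01 522 [0.5826 0.093 ] 0.0299 bbox [0.543 0.066] [0.623 0.123]
green 750 circ [ 0.4457 -0.0586] 0.0473 minEncl ((0.445639967918396, -0.058712322264909744), 0.04806658253073692) z 0.0058
  top z 0.1076
    0.102 126 [ 0.4479 -0.0535] 0.0116 bbox [ 0.437 -0.065] [ 0.459 -0.042]
    0.01 103 [ 0.4448 -0.0663] 0.0393 bbox [ 0.403 -0.072] [ 0.489 -0.027]
red 605 circ [0.4432 0.0908] 0.047 minEncl ((0.44381383061408997, 0.09073259681463242), 0.047884855419397354) z 0.0059
  top z 0.1035
    0.097 542 [0.44   0.0942] 0.0251 bbox [0.415 0.069] [0.464 0.119]
    0.01 43 [0.4399 0.0941] 0.0291 bbox [0.411 0.066] [0.447 0.123]
mat ((0.5001263618469238, 0.25495171546936035), (0.2629808783531189, 0.11175814270973206), 2.786813974380493) 0.0018620934948269108
table z 0.0070840639558864315 0.00319775943436409 strip rims max 0.8630821468371052
195 [[497, 320, 0], [497, 316, 0], [497, 311, 0], [497, 306, 3], [496, 302, 5]]
```

View pics/crop0.png

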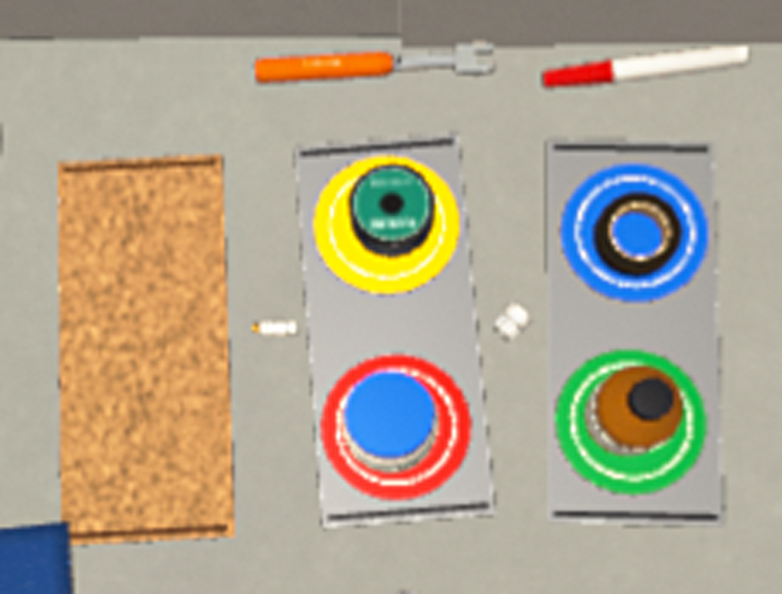

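The positions agree with what they should be: pad radius about 48 mm, tops about 2 mm high in camera z, jar lid radius 25 mm, bottle cap radius 12 mm and mat 263x112 mm. The reel flats look aligned with world x/y, so I'll grasp everything with the fingers closing along world y.

```bash
cat > to.py <<'E'
import sys; from h import *
s=get_state(); r=R.from_rotvec(s['ee_rot']); M=r.as_matrix()
t=np.array([float(a) for a in sys.argv[1:4]]); 
yaw=np.arctan2(M[1,0],M[0,0])
print('t',round(s['time'],2),'pos',s['tool_pos'].round(4),'R',M.round(3).tolist(),'w',round(s['gripper_width']*94,1))
print('dp mm',(M.T@(t-s['tool_pos'])*1000).round(1),'twist',round(float(yaw),3))
E
python3 to.py .5827 .0928 .33
```

```text
t 0.1 pos [ 0.2355 -0.6056  0.4038] R [[0.932, 0.362, -0.001], [0.362, -0.932, 0.002], [-0.0, -0.002, -1.0]] w 93.5
dp mm [ 576.7 -524.9   74.7] twist 0.371
```

```bash
python3 -m handwheel '{"dp":[[40,-37,0],[90,-82,0],[140,-128,0],[190,-173,0],[240,-218,0],[290,-264,0],[340,-309,0],[390,-355,20],[440,-400,40],[490,-446,60],[530,-482,75],[560,-510,75],[577,-525,75],[577,-525,75],[577,-525,75],[577,-525,75]],"twist":[0.05,0.1,0.15,0.2,0.25,0.3,0.371,0.371,0.371,0.371,0.371,0.371,0.371,0.371,0.371,0.371],"gripper":[-1,-1,-1,-1,-1,-1,-1,-1,-1,-1,-1,-1,-1,-1,-1,-1]}'; python3 to.py .5827 .0928 .209
```

```text
time: 2.1
tool_pos: [0.5828, 0.0906, 0.3298]
ee_rot: [3.141, -0.005, -0.001]
force: [-0.8, -0.4, -0.2]
gripper_width: 1.0
finger_force: 0.0
t 2.1 pos [0.5828 0.0906 0.3298] R [[1.0, -0.003, -0.0], [-0.003, -1.0, -0.001], [-0.0, 0.001, -1.0]] w 94.0
dp mm [ -0.   -2.3 120.8] twist -0.003
```

```bash
python3 -m handwheel '{"dp":[[0,-2,40],[0,-2,80],[0,-2,110],[0,-2,121],[0,-2,121],[0,-2,121],[0,-2,121],[0,-2,121],[0,-2,121],[0,-2,121],[0,-2,121],[0,-2,121]],"twist":[0,0,0,0,0,0,0,0,0,0,0,0],"gripper":[-1,-1,-1,-1,-1,1,1,1,1,1,1,1]}'; python3 to.py .437 .252 .33
```

```text
time: 3.6
tool_pos: [0.5832, 0.0941, 0.209]
ee_rot: [3.141, -0.001, 0.0]
force: [-0.6, -2.6, 4.5]
gripper_width: 0.586
finger_force: 30.0
t 3.6 pos [0.5832 0.0941 0.209 ] R [[1.0, -0.001, 0.0], [-0.001, -1.0, -0.001], [0.0, 0.001, -1.0]] w 55.1
dp mm [-146.3 -157.8 -121.1] twist -0.001
```

```bash
python3 -m handwheel '{"dp":[[0,0,-25],[0,0,-65],[0,-40,-100],[-25,-85,-105],[-60,-130,-105],[-100,-155,-105],[-130,-158,-105],[-146,-158,-90],[-146,-158,-60],[-146,-158,-30],[-146,-158,-10],[-146,-158,1],[-146,-158,1],[-146,-158,1],[-146,-158,1],[-146,-158,1],[-146,-158,1],[-146,-158,-30],[-146,-158,-80],[-146,-158,-120]],"twist":[0,0,0,0,0,0,0,0,0,0,0,0,0,0,0,0,0,0,0,0],"gripper":[1,1,1,1,1,1,1,1,1,1,1,1,1,-1,-1,-1,-1,-1,-1,-1]}'; python3 to.py .568 -.0645 .33
```

```text
time: 6.1
tool_pos: [0.4372, 0.2525, 0.3304]
ee_rot: [-3.141, 0.001, -0.001]
force: [-0.4, 0.0, 0.2]
gripper_width: 1.001
finger_force: 0.0
t 6.1 pos [0.4372 0.2525 0.3304] R [[1.0, -0.0, 0.001], [-0.0, -1.0, 0.0], [0.001, -0.0, -1.0]] w 94.1
dp mm [130.9 317.    0.4] twist -0.0
```

```bash
python3 -m handwheel '{"dp":[[10,40,0],[35,95,0],[65,150,0],[95,205,0],[120,260,0],[131,300,0],[131,317,20],[131,317,60],[131,317,95],[131,317,118],[131,317,124],[131,317,124],[131,317,124],[131,317,124],[131,317,124],[131,317,124],[131,317,124],[131,317,124],[131,317,124]],"twist":[0,0,0,0,0,0,0,0,0,0,0,0,0,0,0,0,0,0,0],"gripper":[-1,-1,-1,-1,-1,-1,-1,-1,-1,-1,-1,-1,1,1,1,1,1,1,1]}'; python3 to.py .565 .258 .33
```

```text
time: 8.48
tool_pos: [0.5689, -0.0644, 0.2055]
ee_rot: [3.141, -0.0, 0.004]
force: [0.3, 0.6, 5.7]
gripper_width: 0.569
finger_force: 30.7
t 8.47 pos [ 0.5689 -0.0644  0.2055] R [[1.0, -0.0, 0.003], [-0.0, -1.0, -0.0], [0.003, 0.0, -1.0]] w 53.4
dp mm [  -3.6 -322.4 -124.5] twist -0.0
```

```bash
python3 -m handwheel '{"dp":[[0,0,-25],[0,0,-65],[0,-40,-90],[0,-95,-95],[-3,-150,-95],[-3,-205,-95],[-3,-260,-95],[-3,-300,-95],[-3,-322,-80],[-3,-322,-40],[-3,-322,-12],[-3,-322,1],[-3,-322,1],[-3,-322,1],[-3,-322,1],[-3,-322,1],[-3,-322,1],[-3,-322,-30],[-3,-322,-80],[-3,-322,-125]],"twist":[0,0,0,0,0,0,0,0,0,0,0,0,0,0,0,0,0,0,0,0],"gripper":[1,1,1,1,1,1,1,1,1,1,1,1,1,-1,-1,-1,-1,-1,-1,-1]}'; python3 to.py .3 -.35 .4; python3 - <<'E'
from h import *
snap('scene','scene1.png')
E
```

```text
time: 10.98
tool_pos: [0.5651, 0.2576, 0.3312]
ee_rot: [-3.142, 0.0, -0.0]
force: [0.6, -0.2, -0.5]
gripper_width: 1.001
finger_force: 0.0
t 10.97 pos [0.5651 0.2576 0.3312] R [[1.0, -0.0, 0.0], [-0.0, -1.0, 0.0], [0.0, -0.0, -1.0]] w 94.1
dp mm [-265.   607.6  -68.9] twist -0.0
```

View pics/scene1.png

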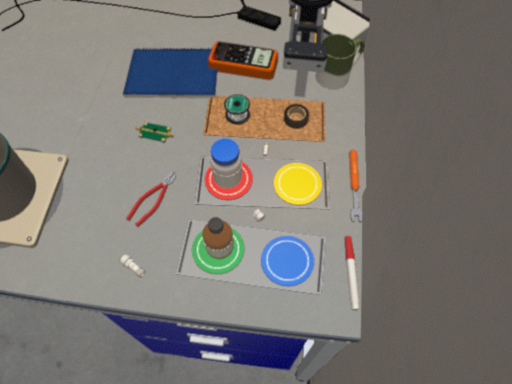

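Both rolls lie flat on the mat, the reel at (237,108) and the tape at (296,116), and the back pads are empty. I'll measure the empty back pads now.

```bash
cat > pads.py <<'E'
from h import *
import sys
s=snap('top','top_%s.png'%sys.argv[1]);P=cloud(s);I=s['pixels'];hsv=cv2.cvtColor(I,cv2.COLOR_RGB2HSV)
rng={'blue':((100,120,80),(125,255,255),(337,160)),'yellow':((22,120,120),(34,255,255),(265,157)),'green':((45,100,80),(80,255,255),(336,217)),'red':((0,140,140),(6,255,255),(266,218))}
K=np.array([[s['fx'],0,s['cx']],[0,s['fy'],s['cy']],[0,0,1.]]);C=np.array(s['cam_to_world'])
def ray(uv,z):
    p=cv2.undistortPoints(np.array(uv,float).reshape(-1,1,2),K,np.array(s['dist_coeffs'])).reshape(-1,2)
    d=np.c_[p[:,0],-p[:,1],-np.ones(len(p))]@C[:3,:3].T
    return C[:3,3]+d*((z-C[2,3])/d[:,2:])
for n,(lo,hi,c) in rng.items():
    m=cv2.inRange(hsv,lo,hi)
    if n=='red': m|=cv2.inRange(hsv,(172,140,140),(180,255,255))
    w=np.zeros_like(m);cv2.circle(w,c,29,255,-1);m&=w
    m&=((P[...,2]<.012)*255).astype(np.uint8)
    cs,_=cv2.findContours(m,cv2.RETR_EXTERNAL,cv2.CHAIN_APPROX_NONE)
    h=cv2.convexHull(np.vstack(cs)); e=cv2.fitEllipse(h); print(n,'ellipse',np.round(e[0],1),np.round(e[1],1),'xy on z=.004',ray(e[0],.004)[0].round(4))
    for a,b in ((.012,.035),(.035,.055),(.09,.12)):
        d=(np.hypot(*(P[...,:2]-ray(e[0],.004)[0][:2]).transpose(2,0,1))<.05)&(P[...,2]>a)&(P[...,2]<b)
        t=P[d]
        if len(t)>30:
            (x,y),r=cv2.minEnclosingCircle(t[:,:2].astype(np.float32)); print('   obj z',a,b,len(t),round(x,4),round(y,4),'r',round(r,4),'zmed',np.median(t[:,2]).round(4))
E
python3 pads.py 1; python3 to.py .440 .094 .35
```

```text
blue ellipse [336.1 160. ] [41.2 43.1] xy on z=.004 [ 0.5731 -0.0655  0.004 ]
yellow ellipse [263.2 157.6] [41.4 42.6] xy on z=.004 [0.5799 0.0962 0.004 ]
green ellipse [335.1 217.4] [43.1 44.5] xy on z=.004 [ 0.4453 -0.0587  0.004 ]
   obj z 0.012 0.035 32 0.4428 -0.0457 r 0.0245 zmed 0.0265
   obj z 0.035 0.055 54 0.4463 -0.0515 r 0.0261 zmed 0.048
   obj z 0.09 0.12 140 0.4483 -0.0537 r 0.0124 zmed 0.1052
red ellipse [266. 219.] [43.1 43.6] xy on z=.004 [0.4426 0.0905 0.004 ]
   obj z 0.09 0.12 552 0.4398 0.0941 r 0.0256 zmed 0.1007
t 11.07 pos [0.5669 0.2581 0.3351] R [[1.0, -0.0, 0.009], [-0.0, -1.0, 0.004], [0.009, -0.004, -1.0]] w 93.7
dp mm [-126.7  164.1  -16.8] twist -0.0
```

```bash
python3 -m handwheel '{"dp":[[-20,20,-10],[-50,60,-10],[-85,110,-10],[-115,150,-10],[-125,164,0],[-125,164,0],[-125,164,0],[-125,164,40],[-125,164,75],[-125,164,98],[-125,164,105],[-125,164,105],[-125,164,105],[-125,164,105],[-125,164,105],[-125,164,105],[-125,164,105],[-125,164,105],[-125,164,105]],"twist":[0,0,0,0,0,0,0,0,0,0,0,0,0,0,0,0,0,0,0],"gripper":[-1,-1,-1,-1,-1,-1,-1,-1,-1,-1,-1,-1,1,1,1,1,1,1,1]}'; python3 to.py .5735 -.0653 .226
```

```text
time: 13.45
tool_pos: [0.4402, 0.0935, 0.225]
ee_rot: [3.142, -0.001, 0.001]
force: [-0.2, -1.0, 5.2]
gripper_width: 0.617
finger_force: 30.0
t 13.45 pos [0.4402 0.0935 0.225 ] R [[1.0, -0.0, 0.0], [-0.0, -1.0, -0.0], [0.0, 0.0, -1.0]] w 58.0
dp mm [133.4 158.7  -1. ] twist -0.0
```

```bash
python3 -m handwheel '{"dp":[[0,0,-20],[0,0,-60],[0,0,-100],[10,10,-125],[30,35,-125],[60,70,-125],[90,105,-125],[115,135,-125],[130,153,-125],[133,159,-115],[133,159,-80],[133,159,-45],[133,159,-18],[133,159,-5],[133,159,-1],[133,159,-1],[133,159,-1]],"twist":[0,0,0,0,0,0,0,0,0,0,0,0,0,0,0,0,0],"gripper":[1,1,1,1,1,1,1,1,1,1,1,1,1,1,1,1,1]}'; python3 to.py .5735 -.0653 .226
```

```text
time: 15.58
tool_pos: [0.5735, -0.0654, 0.2265]
ee_rot: [3.141, -0.0, 0.003]
force: [-0.1, 1.1, -2.0]
gripper_width: 0.614
finger_force: 30.0
t 15.57 pos [ 0.5735 -0.0654  0.2265] R [[1.0, -0.0, 0.002], [-0.0, -1.0, -0.0], [0.002, 0.0, -1.0]] w 57.7
dp mm [-0.  -0.1  0.5] twist -0.0
```

```bash
python3 -m handwheel '{"dp":[[0,0,1],[0,0,1],[0,0,1],[0,0,1],[0,0,1],[0,0,1],[0,0,-30],[0,0,-80],[0,0,-115],[0,0,-115],[-30,-4,-115],[-75,-8,-115],[-110,-12,-115],[-126,-12,-115],[-126,-12,-115],[-126,-12,-115]],"twist":[0,0,0,0,0,0,0,0,0,0,0,0,0,0,0,0],"gripper":[1,-1,-1,-1,-1,-1,-1,-1,-1,-1,-1,-1,-1,-1,-1,-1]}'; python3 to.py .4478 -.0535 .222
```

```text
time: 17.58
tool_pos: [0.4479, -0.0534, 0.3404]
ee_rot: [3.141, -0.0, 0.001]
force: [0.7, 0.8, 0.2]
gripper_width: 1.0
finger_force: 0.0
t 17.57 pos [ 0.4479 -0.0534  0.3404] R [[1.0, -0.0, 0.0], [-0.0, -1.0, -0.0], [0.0, 0.0, -1.0]] w 94.0
dp mm [-1.000e-01  1.000e-01  1.184e+02] twist -0.0
```

```bash
python3 -m handwheel '{"dp":[[0,0,35],[0,0,75],[0,0,105],[0,0,118],[0,0,118],[0,0,118],[0,0,118],[0,0,118],[0,0,118],[0,0,118],[0,0,118],[0,0,118]],"twist":[0,0,0,0,0,0,0,0,0,0,0,0],"gripper":[-1,-1,-1,-1,-1,1,1,1,1,1,1,1]}'; python3 to.py .5803 .0962 .222; python3 pads.py 2
```

```text
time: 19.08
tool_pos: [0.4473, -0.0537, 0.223]
ee_rot: [3.141, -0.001, 0.001]
force: [1.0, -1.2, 5.5]
gripper_width: 0.551
finger_force: 30.0
t 19.07 pos [ 0.4473 -0.0537  0.223 ] R [[1.0, -0.001, 0.001], [-0.001, -1.0, -0.0], [0.001, 0.0, -1.0]] w 51.7
dp mm [ 132.9 -150.     1. ] twist -0.001
blue ellipse [336.5 157.1] [39.6 47.8] xy on z=.004 [ 0.5796 -0.0667  0.004 ]
   obj z 0.012 0.035 57 0.5635 -0.0531 r 0.0255 zmed 0.0247
   obj z 0.035 0.055 66 0.5677 -0.0571 r 0.028 zmed 0.0467
   obj z 0.09 0.12 457 0.573 -0.0628 r 0.0257 zmed 0.1003
yellow ellipse [263.2 157.6] [41.4 42.6] xy on z=.004 [0.5799 0.0962 0.004 ]
green ellipse [334.8 228.8] [19.5 39.1] xy on z=.004 [ 0.4208 -0.0571  0.004 ]
red ellipse [266. 219.] [43.1 43.7] xy on z=.004 [0.4426 0.0906 0.004 ]
```

The jar stands within 3 mm of the blue pad's centre. Next is the bottle to yellow.

```bash
python3 -m handwheel '{"dp":[[0,0,-20],[0,0,-60],[0,0,-100],[10,-10,-120],[30,-35,-120],[60,-70,-120],[90,-105,-120],[115,-130,-120],[130,-147,-120],[133,-150,-110],[133,-150,-75],[133,-150,-40],[133,-150,-16],[133,-150,-4],[133,-150,0],[133,-150,0],[133,-150,0]],"twist":[0,0,0,0,0,0,0,0,0,0,0,0,0,0,0,0,0],"gripper":[1,1,1,1,1,1,1,1,1,1,1,1,1,1,1,1,1]}'; python3 to.py .5803 .0962 .222
```

```text
time: 21.25
tool_pos: [0.5803, 0.0964, 0.2232]
ee_rot: [-3.141, 0.001, -0.002]
force: [-0.3, 0.8, -1.3]
gripper_width: 0.547
finger_force: 30.0
t 21.25 pos [0.5803 0.0964 0.2232] R [[1.0, -0.001, 0.001], [-0.001, -1.0, 0.0], [0.001, -0.0, -1.0]] w 51.4
dp mm [-0.   0.2  1.2] twist -0.001
```

```bash
python3 -m handwheel '{"dp":[[0,0,1],[0,0,1],[0,0,1],[0,0,1],[0,0,1],[0,0,1],[0,0,-30],[0,0,-80],[0,0,-115],[0,0,-120],[-20,30,-120],[-60,80,-120],[-100,130,-120],[-120,155,-120],[-120,155,-120],[-120,155,-120]],"twist":[0,0,0,0,0,0,0,0,0,0,0,0,0,0,0,0],"gripper":[1,-1,-1,-1,-1,-1,-1,-1,-1,-1,-1,-1,-1,-1,-1,-1]}'; python3 pads.py 3; cat > mat.py <<'E'
from h import *
P=cloud(snapshot('top'))
for n,c,a in (('reel',(.437,.252),.033),('tape',(.565,.258),.016)):
    t=P[(np.hypot(P[...,0]-c[0],P[...,1]-c[1])<.05)&(P[...,2]>a)&(P[...,2]<.06)]
    print(n,len(t),cv2.minEnclosingCircle(t[:,:2].astype(np.float32)),np.median(t[:,2]))
E
python3 mat.py; python3 to.py .437 .252 .34
```

```text
time: 23.25
tool_pos: [0.4606, -0.0578, 0.3422]
ee_rot: [-3.141, -0.001, 0.0]
force: [-0.4, 0.7, -0.8]
gripper_width: 0.998
finger_force: 0.0
blue ellipse [335.7 154. ] [33.1 45.6] xy on z=.004 [ 0.5868 -0.0652  0.004 ]
   obj z 0.012 0.035 52 0.5629 -0.0507 r 0.0244 zmed 0.0232
   obj z 0.035 0.055 62 0.5644 -0.0516 r 0.0253 zmed 0.0457
   obj z 0.09 0.12 509 0.5732 -0.0631 r 0.0257 zmed 0.1007
yellow ellipse [263.2 157.6] [41.4 42.6] xy on z=.004 [0.5799 0.0962 0.004 ]
   obj z 0.012 0.035 47 0.5733 0.0973 r 0.0253 zmed 0.0249
   obj z 0.035 0.055 65 0.5761 0.0982 r 0.0256 zmed 0.0474
   obj z 0.09 0.12 133 0.5808 0.0989 r 0.0127 zmed 0.1056
green ellipse [335.5 221. ] [35.2 45.3] xy on z=.004 [ 0.4377 -0.0594  0.004 ]
red ellipse [266. 219.] [43.1 43.7] xy on z=.004 [0.4426 0.0906 0.004 ]
reel 545 ((0.4372034966945648, 0.2539707124233246), 0.027708163484930992) 0.03881934405405807
tape 305 ((0.5642227530479431, 0.25933536887168884), 0.028243036940693855) 0.020097652427722323
t 23.35 pos [ 0.4609 -0.0573  0.3423] R [[1.0, 0.002, 0.0], [0.002, -1.0, 0.0], [0.0, -0.0, -1.0]] w 94.1
dp mm [ -23.3 -309.3    2.4] twist 0.002
```

View pics/top_3.png

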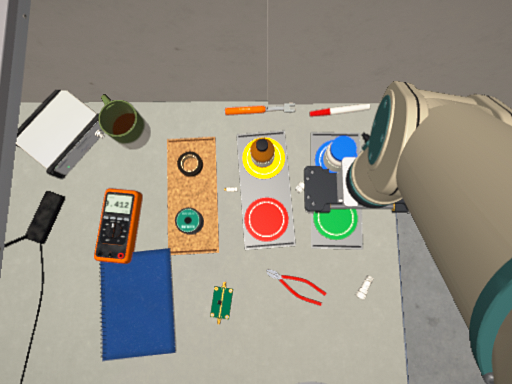

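The jar at (340,150) and the bottle at (262,150) stand centred on their pads. The reel is at (190,220) and the tape at (190,163) on the mat. The reel goes to green next.

```bash
python3 -m handwheel '{"dp":[[0,-40,0],[-5,-95,0],[-10,-150,0],[-15,-205,0],[-20,-260,0],[-23,-295,0],[-23,-309,0],[-23,-309,30],[-23,-309,80],[-23,-309,115],[-23,-309,134],[-23,-309,134],[-23,-309,134],[-23,-309,134],[-23,-309,134],[-23,-309,134],[-23,-309,134],[-23,-309,134],[-23,-309,134]],"twist":[0,0,0,0,0,0,0,0,0,0,0,0,0,0,0,0,0,0,0],"gripper":[-1,-1,-1,-1,-1,-1,-1,-1,-1,-1,-1,-1,1,1,1,1,1,1,1]}'; python3 to.py .4455 -.059 .33
```

```text
time: 25.72
tool_pos: [0.4374, 0.251, 0.2091]
ee_rot: [-3.141, -0.0, -0.001]
force: [-0.7, 1.3, 6.7]
gripper_width: 0.579
finger_force: 30.0
t 25.73 pos [0.4374 0.251  0.2091] R [[1.0, 0.0, 0.001], [0.0, -1.0, 0.001], [0.001, -0.001, -1.0]] w 54.4
dp mm [   8.2  309.9 -121.1] twist 0.0
```

```bash
python3 -m handwheel '{"dp":[[0,0,-25],[0,0,-65],[0,40,-80],[2,95,-80],[4,150,-80],[6,205,-80],[8,260,-80],[8,295,-80],[8,310,-70],[8,310,-40],[8,310,-15],[8,310,-5],[8,310,-2],[8,310,-2],[8,310,-2],[8,310,-2],[8,310,-2],[8,310,-40],[8,310,-90],[8,310,-130]],"twist":[0,0,0,0,0,0,0,0,0,0,0,0,0,0,0,0,0,0,0,0],"gripper":[1,1,1,1,1,1,1,1,1,1,1,1,1,-1,-1,-1,-1,-1,-1,-1]}'; python3 to.py .5645 .258 .33
```

```text
time: 28.22
tool_pos: [0.4449, -0.0596, 0.3403]
ee_rot: [3.141, -0.001, 0.0]
force: [0.4, 0.1, -1.5]
gripper_width: 1.001
finger_force: 0.0
t 28.23 pos [ 0.4449 -0.0596  0.3403] R [[1.0, -0.001, 0.0], [-0.001, -1.0, -0.0], [0.0, 0.0, -1.0]] w 94.1
dp mm [ 119.4 -317.6   10.2] twist -0.001
```

```bash
python3 -m handwheel '{"dp":[[5,-40,-10],[20,-95,-10],[40,-150,-10],[65,-205,-10],[90,-260,-10],[115,-300,-10],[119,-318,0],[119,-318,30],[119,-318,80],[119,-318,115],[119,-318,134],[119,-318,134],[119,-318,134],[119,-318,134],[119,-318,134],[119,-318,134],[119,-318,134],[119,-318,134],[119,-318,134]],"twist":[0,0,0,0,0,0,0,0,0,0,0,0,0,0,0,0,0,0,0],"gripper":[-1,-1,-1,-1,-1,-1,-1,-1,-1,-1,-1,-1,1,1,1,1,1,1,1]}'; python3 to.py .443 .0905 .33
```

```text
time: 30.6
tool_pos: [0.5642, 0.2585, 0.2049]
ee_rot: [-3.142, 0.0, -0.0]
force: [-1.5, -0.4, 3.9]
gripper_width: 0.568
finger_force: 30.0
t 30.6 pos [0.5642 0.2585 0.2049] R [[1.0, -0.0, 0.0], [-0.0, -1.0, 0.0], [0.0, -0.0, -1.0]] w 53.4
dp mm [-121.2  168.  -125.1] twist -0.0
```

```bash
python3 -m handwheel '{"dp":[[0,0,-25],[0,0,-65],[-15,15,-80],[-45,55,-80],[-80,105,-80],[-110,150,-80],[-121,168,-70],[-121,168,-70],[-121,168,-40],[-121,168,-15],[-121,168,-5],[-121,168,-2],[-121,168,-2],[-121,168,-2],[-121,168,-2],[-121,168,-2],[-121,168,-2],[-121,168,-40],[-121,168,-90],[-121,168,-140]],"twist":[0,0,0,0,0,0,0,0,0,0,0,0,0,0,0,0,0,0,0,0],"gripper":[1,1,1,1,1,1,1,1,1,1,1,1,1,-1,-1,-1,-1,-1,-1,-1]}'; python3 -m handwheel '{"dp":[[0,40,-20],[0,95,-40],[0,150,-60],[0,205,-60],[0,260,-60],[0,320,-60],[0,370,-60],[0,400,-60],[0,400,-60]],"twist":[0,0,0,0,0,0,0,0,0],"gripper":[-1,-1,-1,-1,-1,-1,-1,-1,-1]}'; python3 pads.py 4
```

```text
time: 33.1
tool_pos: [0.4429, 0.0905, 0.3459]
ee_rot: [3.141, -0.001, -0.001]
force: [-0.4, 1.0, -0.0]
gripper_width: 0.999
finger_force: 0.0
time: 34.22
tool_pos: [0.4421, -0.3117, 0.4045]
ee_rot: [3.14, -0.007, -0.001]
force: [0.1, -0.0, 0.3]
gripper_width: 0.997
finger_force: 0.0
blue ellipse [337.1 158.1] [42.4 47.3] xy on z=.004 [ 0.5775 -0.068   0.004 ]
   obj z 0.012 0.035 64 0.5658 -0.0579 r 0.0278 zmed 0.0248
   obj z 0.035 0.055 76 0.5709 -0.0616 r 0.0291 zmed 0.0466
   obj z 0.09 0.12 535 0.5731 -0.0631 r 0.0261 zmed 0.1005
yellow ellipse [263.2 157.6] [41.3 42.6] xy on z=.004 [0.5798 0.0962 0.004 ]
   obj z 0.012 0.035 46 0.5719 0.0963 r 0.0247 zmed 0.0253
   obj z 0.035 0.055 65 0.5747 0.0981 r 0.0255 zmed 0.0474
   obj z 0.09 0.12 132 0.5803 0.0984 r 0.0121 zmed 0.1053
green ellipse [335.1 217.4] [43.1 44.5] xy on z=.004 [ 0.4453 -0.0587  0.004 ]
   obj z 0.035 0.055 559 0.4439 -0.0569 r 0.0276 zmed 0.0426
red ellipse [266. 219.] [43.1 43.8] xy on z=.004 [0.4426 0.0906 0.004 ]
   obj z 0.012 0.035 340 0.444 0.0949 r 0.0282 zmed 0.024
```

View pics/top_4.png

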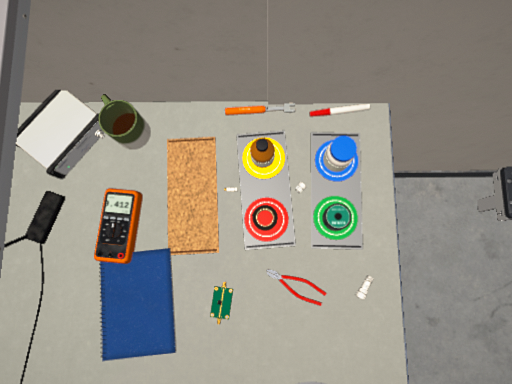

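All four are on their own pads: jar (340,152), bottle (262,150), reel (337,216) and tape (265,217). Each is within about 5 mm of centre, and the arm is clear.

```bash
python3 -c "from cell import sign_off; print(sign_off())"
```

```text
the job is handed in; nothing more can be done
None
```

Job handed in at about 34 s: the last top view shows jar on blue, bottle on yellow, reel on green and tape on red, each within about 5 mm of centre and released, but `sign_off()` returned no verdict.

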